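# Find the hidden catch of the cutter box

## Task

The drawer of the cutter box is held by a concealed catch: of the four identical square plates lying flush in its flat top, one is the release button and the other three are dead blanks. Feel across the plates with the fingertips until one gives, and press it fully home so that the drawer springs out. Use only the button, never touch the drawer itself, and leave everything standing on and around the box where it is.

Things in the scene. Friction and masses are not known exactly. Their poses are not given: they have to be found in the camera images.
- cutter_box: fixed box, 260 (its x) x 340 (its y) x 110 mm high; origin: centre of its underside; x points away from the drawer front, y left, z up. Its top is a level, rigid metal panel with four 50 mm square openings (seats), 2 x 2, 110 mm between centres. In each lies a 46 mm square metal plate. All look alike: three are rigid blanks, one (in any seat, unknown) is the release button
- seat_a (a point): centre of the near left seat, at the height of the panel's face (110 mm above the table); axes as the box's. The face of its plate lies 1.5 mm below this point
- seat_b (a point): centre of the near right seat, at the height of the panel's face (110 mm above the table); axes as the box's. The face of its plate lies 1.5 mm below this point
- seat_c (a point): centre of the far left seat, at the height of the panel's face (110 mm above the table); axes as the box's. The face of its plate lies 1.5 mm below this point
- seat_d (a point): centre of the far right seat, at the height of the panel's face (110 mm above the table); axes as the box's. The face of its plate lies 1.5 mm below this point
- release (a joint): travel of the release button in m: 0 = out, 0.007 = fully home (face then 8.5 mm below the panel's face). It goes straight down with about 4 to 6 N, with no spring: it stays as deep as it is pressed
- drawer: blue-fronted drawer of the box, its front 316 mm wide with a steel lip, on the side facing the robot. It is driven by the button: it comes out along the box's -x by four times the button's travel, 28 mm when the button is fully home. Origin 13 mm above the box's origin when shut
- ring_cutter: thin steel ring pastry cutter, 44 mm across, 30 mm high, standing on the left margin of the box's panel; origin at the centre of its underside
- spice_jar: small jar with red cap, 36 mm across, 55 mm high, standing on the right margin of the box's panel; origin at the centre of its underside
- plate: white ceramic plate, 170 mm across, on the table at the left; origin at the centre of its underside
- fish_cutter: fish-shaped steel cutter, 66 x 32 x 22 mm, lying on the plate
- bowl: steel bowl, 150 mm across, 70 mm high, on the table at the right
- spatula: spatula lying on the table at the right
- brush: pastry brush lying on the table at the near right
- sugar_jar: sugar jar with white cap, 80 mm across, 130 mm high, on the table at the left

How it is judged:
By the outcome, as a careful person would: the job done as asked, in the order asked, and still so for the second after the job is handed in, with the robot touching nothing.
It also fails if it takes over 48 s, if anything falls off the work surface, if the arm or the gripper's body presses on something with over 40 N, if the wrist force passes 120 N, or if a joint passes its speed limit or range.

## Robot

A 6-joint arm with a two-finger parallel gripper is mounted at the origin on the work surface. World frame = base frame: x ahead of the robot, y to its left, z up, the work surface at z = 0. Lengths are in m, angles in rad, forces in N, time in s.
With the tool pointing down it reaches from about 0.325 to 0.9 m from the base axis. Payload 3.5 kg.
Tool frame: the origin (TCP) lies on the centre line of the jaws, within the pads' length; the fingertips stand env.tip_reach ahead of it and the grasp point (between the pads) lies 3 mm ahead of it (env.tip_reach is the distance from the TCP to the fingertips, in m); z points along the fingers, y is the line along which they close (so a half turn about z gives the same grasp; the last joint's range is limited). The gripper opens to 85 mm and grips with 20 to 120 N. Pads are 22 mm wide; open, the fingers measure 114 mm over their backs; the gripper's body (76 mm by 85 mm) begins 54 mm behind the grasp point. The pads swing forward as they close: fully open they stand 13 mm farther back than shut.
Start: joints at [1.108, 0.276, -0.026, 1.268, 0, 1.467], TCP at [0.22, 0.585, 0.253] pointing down, gripper open.
Joint ranges: [-3.12, 3.12], [-0.85, 1.88], [-1.08, 1.24], [-1.95, 2.15], [-1.57, 1.53], [-3.14, 3.14]. Speed limits (rad/s): [2.57, 2.57, 3.14, 3.14, 3.14, 3.14].

## Interface

Orientations are given as a unit quaternion [w, x, y, z].
In Python, from rig import read_state, vision, env gives the robot as it stands.
- The arm moves only by the tool step_arm, never from a script. Its argument "steps" is a list of rows, each an object with "translation": the shift along the tool's x, y, z in cm, a list of three; "twist": the turn about the tool's z in units of 5 degrees (1.0 is 5 degrees); "fingers": the closure, from 0 (fully open) to 1 (shut). In form: [{"translation": [x, y, z], "twist": twist, "fingers": fingers}, ...]. A call has exactly 10 rows; each row is the pose to reach, as a shift and turn from the pose commanded when the call began, along the tool's axes at that moment; what a row does not reach only later rows make up. A row lasts 1/12 s, in which the tool goes at most 41.7 mm and 7.16 degrees, less where a joint would pass 70% of its speed; a pose out of reach is approached as far as the arm can. A call with a gripper value outside its range is refused whole. The fingers move at their own pace and stop on an object; the grip force is fixed at half the most. Time passes only in rows, so rows that repeat a pose let the fingers close, or fill a call up. It gives the time, the measured TCP pose, the force, the opening and the grip force at its end, in the units of the state.
- read_state(): the state, without advancing time (a new reading comes with each control period).
- vision.snapshot(name): name is "scene" or "top" or "wrist"; returns a dict with "color" (480x640x3 uint8, blue, green, red), "depth" (480x640 float32, m along the optical axis (not along the pixel's ray), 0 where there is no reading), "fx", "fy", "cx", "cy" (pixels), "dist" ([k1, k2, p1, p2, k3] as OpenCV has them; the pictures are not rectified), "R" (3x3) and "t" (3): a world point X has camera coordinates R X + t. Camera axes: x right, y down, z forward; pixel columns grow to the right and rows downward; lengths in m; the calibration is good to about 2 mm. A picture is of the moment at which its call begins.
- env.close_job(): hands the job in; it is judged then, once.
The state is a dict: "time": time; "qpos": joint angles; "joint_vel": joint speeds; "effort": joint torques, N m; "position": TCP position; "ee_rot": TCP orientation; "force": force on the tool from outside, world axes, zero at the start; "wrist_torque": the same for the moment, N m; "opening": opening from 0.0 (shut) to 1.0 (fully open); "gripper_force": force on a finger pad.
Only numpy, scipy, OpenCV 4.12 (cv2) and the standard library are available. Lean on these libraries where they do the work, as an engineer would, in place of code of your own. Each camera call takes 0.05 s, during which the arm holds its last target. There are 200 camera calls.

## Working session

There is one attempt and no reset: what is moved stays moved. The work goes in short steps, Python scripts to look and compute and a tool call to move; the robot and the scene stay as the last step left them, time stands still between calls to the robot, and variables do not carry over. Pictures are saved under pics/ and viewed, at most 10 in all, crops included, and the job is handed in when it is done.

Besides the shell and the picture viewer there is one more tool, called after ">>>" in YAML: its name, and indented under it one key for each argument. step_arm: Moves the arm, as the interface text tells. Its arguments: {"type":"object","properties":{"steps":{"type":"array","items":{"type":"object","properties":{"translation":{"type":"array","items":{"type":"number"}},"twist":{"type":"number"},"fingers":{"type":"number"}}}}},"required":["steps"]}

```bash
ls; mkdir -p pics; python3 - <<'E'
from rig import read_state, vision, env
import cv2,numpy as np,pickle
s=read_state();print(s,env.tip_reach)
d={}
for n in("top","scene"):
    d[n]=vision.snapshot(n);cv2.imwrite(f"pics/{n}0.png",d[n]["color"])
    print(n,d[n]["R"],d[n]["t"],d[n]["fx"],d[n]["dist"])
pickle.dump(d,open("s0.pkl","wb"))
E
```

```text
pics
{'time': 0.0, 'qpos': array([ 1.10762210e+00,  2.77178691e-01, -2.78998450e-02,  1.26799151e+00,
        4.78062115e-05,  1.46739806e+00]), 'joint_vel': array([ 1.38954356e-03, -2.88457468e-04, -4.29058482e-05, -9.34392297e-04,
       -2.06451109e-04, -3.12232388e-03]), 'effort': array([-2.82700776e-04, -4.45514274e+01,  2.95200258e+01,  1.63643877e-02,
        5.88625221e-05, -1.34805191e-06]), 'position': array([0.21970769, 0.58432777, 0.25212234]), 'ee_rot': array([-3.40717121e-04,  1.78919277e-01,  9.83863100e-01, -1.08486685e-03]), 'force': array([ 0.62044331,  0.62330317, -0.15788402]), 'wrist_torque': array([-0.00045998,  0.00361824, -0.00659592]), 'gripper_force': 0.0, 'opening': 0.9971600078238949} 0.022
top [[-0.01211051 -0.99986332 -0.01125469]
 [-0.98440868  0.01389706 -0.17534657]
 [ 0.17547901  0.00895568 -0.98444244]] [-0.0505657   0.48231831  1.460432  ] 535.4651014824967 [0.01808823 0.         0.         0.         0.        ]
scene [[-0.55954805  0.82878759  0.00413792]
 [ 0.47755928  0.32649209 -0.81568379]
 [-0.6773796  -0.45443817 -0.57848321]] [ 0.32387102 -0.1413982   1.68448079] 545.8093256603787 [-0.07298085  0.          0.          0.          0.        ]
```

View pics/top0.png

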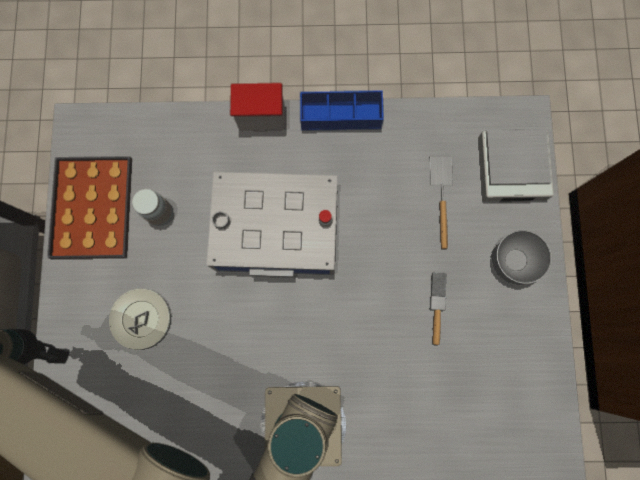

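View pics/scene0.png

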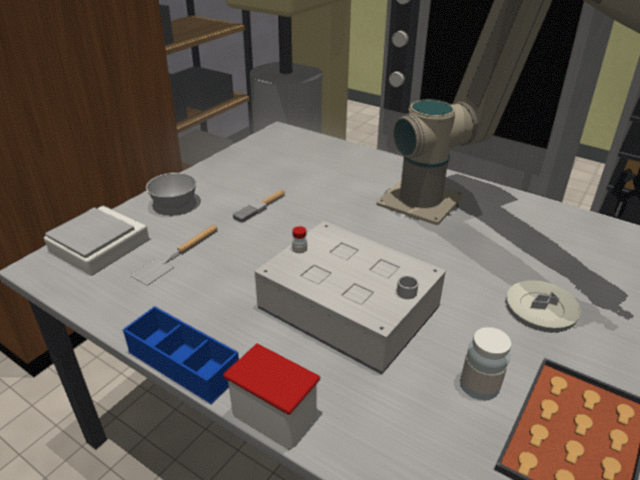

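The top view shows the plates at about c(254,199), d(294,201), a(251,239) and b(292,240), with the ring at (221,220) and the jar at (325,217). I'll measure the seats next.

```bash
cat > h.py <<'E'
import numpy as np,cv2
def ray(s,uv,z):
    K=np.array([[s["fx"],0,s["cx"]],[0,s["fy"],s["cy"]],[0,0,1]])
    p=cv2.undistortPoints(np.array(uv,float).reshape(-1,1,2),K,np.array(s["dist"],float)).reshape(-1,2)
    R=np.array(s["R"]);o=-R.T@np.array(s["t"]);d=np.c_[p,np.ones(len(p))]@R
    return o+d*((z-o[2])/d[:,2])[:,None]
E
python3 - <<'E'
import pickle,numpy as np,cv2
from h import ray
d=pickle.load(open("s0.pkl","rb"))
for n,seeds in(("top",[(251,239),(292,240),(254,199),(294,201)]),("scene",[(384,268),(344,250),(358,294),(316,274)])):
    s=d[n];g=cv2.cvtColor(s["color"],cv2.COLOR_BGR2GRAY).astype(np.float32);P=[]
    bg=cv2.medianBlur(g.astype(np.uint8),21).astype(np.float32)
    m=((bg-g)>15).astype(np.uint8)
    for x,y in seeds:
        r=19;sub=m[y-r:y+r+1,x-r:x+r+1]
        k,lab,st,ce=cv2.connectedComponentsWithStats(sub,connectivity=8)
        i=1+np.argmax(st[1:,4]);pts=np.argwhere(lab==i)[:,::-1]+[x-r,y-r]
        W=ray(s,pts,.1095)[:,:2]
        (c,sz,a)=cv2.minAreaRect(W.astype(np.float32)*1000);print(n,st[i],np.round(c,1),np.round(sz,1),round(a,1));P.append(c)
    P=np.array(P);print("yaw",np.degrees(np.arctan2(*( (P[2:]-P[:2]).sum(0)[::-1]))),"sides",[np.linalg.norm(P[i]-P[j]) for i,j in((0,1),(2,3),(0,2),(1,3))],P.mean(0))
    hsv=cv2.cvtColor(s["color"],cv2.COLOR_BGR2HSV)
s=d["top"]
print("ring",ray(s,[(221,220)],.14),"jar",ray(s,[(325,217)],.165),"sugar",ray(s,[(146,203)],.13),
 "front/corners",ray(s,[(213,173),(337,176),(208,267),(334,270)],.11))
v=[d["top"]["depth"][y,x] for x,y in((251,239),(292,240),(254,199),(294,201))];print(v)
E
```

```text
top [  9   9  21  20 164] [499.  131.3] [54.2 52.1] 89.2
top [  9   9  21  21 160] [493.1  22.1] [54.4 53.5] 85.7
top [  8  10  21  20 158] [607.2 126.6] [54.4 53.5] 89.1
top [  9   9  20  20 159] [602.8  16.4] [52.3 53.4] 89.2
yaw -2.720846624934488 sides [np.float64(109.37672005784609), np.float64(110.2577940497704), np.float64(108.38013673137526), np.float64(109.80094837485011)] [550.52359009  74.07807589]
scene [  4  10  31  19 110] [497.2 128.8] [52.5 52.9] 87.8
scene [  4  11  30  18 111] [491.7  19.2] [54.4 51.9] 88.6
scene [  2   8  33  22 134] [606.9 124.1] [53.5 52.4] 87.8
scene [  3   9  32  20 126] [601.7  14.4] [54.8 53.2] 86.9
yaw -2.4605139736127795 sides [np.float64(109.76218063231623), np.float64(109.72585127932045), np.float64(109.80925731818833), np.float64(110.13916389734526)] [549.36385345  71.61000347]
ring [[0.54389834 0.20682833 0.14      ]] jar [[ 0.54205813 -0.06887139  0.165     ]] sugar [[0.59594164 0.41123954 0.13      ]] front/corners [[ 0.68386076  0.23753132  0.11      ]
 [ 0.67007002 -0.10325063  0.11      ]
 [ 0.42295991  0.24486829  0.11      ]
 [ 0.41026727 -0.09080011  0.11      ]]
[np.float32(1.445164), np.float32(1.440566), np.float32(1.4624616), np.float32(1.4601133)]
```

```bash
cat >> h.py <<'E'
from scipy.spatial.transform import Rotation as Ro
SEATS=dict(a=(.498,.130),b=(.4925,.0205),c=(.607,.1255),d=(.602,.0155))
def go(seat,z,yaw=87.4):
    from rig import read_state
    s=read_state();q=s["ee_rot"];R=Ro.from_quat([q[1],q[2],q[3],q[0]]).as_matrix()
    d=R.T@(np.array([*SEATS[seat],z])-s["position"])*100
    a=np.degrees(np.arctan2(R[1,1],R[0,1]))
    print("shift cm",d.round(2),"twist",round(-(yaw-a)/5,2),"pos",s["position"].round(4),"F",s["force"].round(2),"open",s["opening"],"tilt",R[:,2].round(4),"t",s["time"])
E
python3 -c "
from h import go
go('a',.20)"
```

```text
shift cm [-42.04 -32.72   5.28] twist -3.6 pos [0.2198 0.5844 0.2522] F [-0.22  0.18 -0.66] open 1.0022905793887764 tilt [-9.0e-04 -1.9e-03 -1.0e+00] t 0.1
```

>>> step_arm:
  steps:
    - {"translation":[-2,-1.5,0],"twist":-0.3,"fingers":1}
    - {"translation":[-5,-3.9,0],"twist":-0.7,"fingers":1}
    - {"translation":[-8,-6.2,0],"twist":-1.1,"fingers":1}
    - {"translation":[-11,-8.6,0],"twist":-1.5,"fingers":1}
    - {"translation":[-14,-10.9,0],"twist":-1.9,"fingers":1}
    - {"translation":[-17,-13.2,0],"twist":-2.3,"fingers":1}
    - {"translation":[-20,-15.6,0],"twist":-2.7,"fingers":1}
    - {"translation":[-23,-17.9,0],"twist":-3.1,"fingers":1}
    - {"translation":[-25,-19.5,0],"twist":-3.6,"fingers":1}
    - {"translation":[-26,-20.2,0],"twist":-3.6,"fingers":1}

```text
time: 0.93
position: [0.3931, 0.3016, 0.2529]
ee_rot: [-0.0, 0.024, 1.0, -0.001]
force: [-0.2, -0.1, 0.8]
opening: -0.001
gripper_force: 0.0
```

```bash
python3 -c "
from h import go
go('a',.18)"
```

```text
shift cm [-11.3  -16.63   7.31] twist -0.03 pos [0.3931 0.3016 0.2529] F [-0.23 -0.13  0.81] open -0.001209716691861826 tilt [-4.0e-04 -1.3e-03 -1.0e+00] t 0.9333
```

>>> step_arm:
  steps:
    - {"translation":[-1.5,-2.2,0],"twist":0,"fingers":1}
    - {"translation":[-3.5,-5.2,0],"twist":0,"fingers":1}
    - {"translation":[-5.5,-8.2,0],"twist":0,"fingers":1}
    - {"translation":[-7.5,-11.2,0],"twist":0,"fingers":1}
    - {"translation":[-9.5,-14,0],"twist":0,"fingers":1}
    - {"translation":[-11,-16.2,1],"twist":0,"fingers":1}
    - {"translation":[-11.3,-16.6,3],"twist":0,"fingers":1}
    - {"translation":[-11.3,-16.6,5.5],"twist":0,"fingers":1}
    - {"translation":[-11.3,-16.6,7.3],"twist":0,"fingers":1}
    - {"translation":[-11.3,-16.6,7.3],"twist":0,"fingers":1}

```text
time: 1.77
position: [0.4942, 0.1331, 0.1759]
ee_rot: [-0.004, 0.023, 1.0, -0.001]
force: [-1.3, -1.2, -0.9]
opening: 0.004
gripper_force: 0.0
```

```bash
python3 - <<'E'
from h import *
from rig import vision
go('a',.135)
s=vision.snapshot("wrist");cv2.imwrite("pics/w1.png",s["color"])
E
```

```text
shift cm [-0.43 -0.28  4.08] twist -0.01 pos [0.4942 0.1331 0.1759] F [-1.27 -1.18 -0.87] open 0.0039927223882466195 tilt [-8.8e-03 -8.0e-04 -1.0e+00] t 1.7667
```

View pics/w1.png

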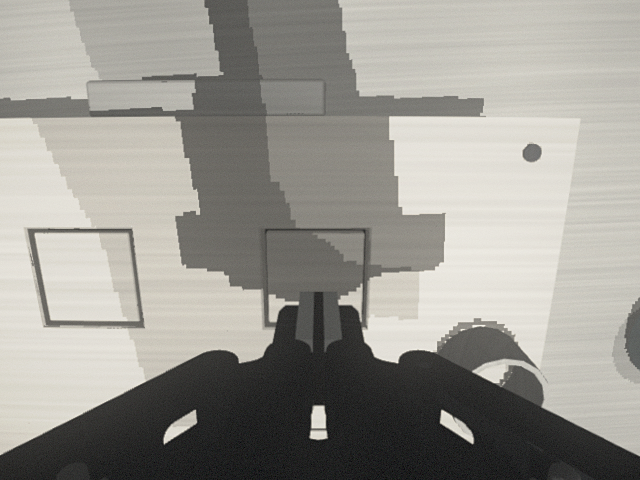

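The wrist view shows plate a at (315,280), square to the closed fingertips and centred sideways under them. The ring at (490,370) is clear of the fingers. I'll lower to just above the panel and let the arm settle.

>>> step_arm:
  steps:
    - {"translation":[0,0,1],"twist":0,"fingers":1}
    - {"translation":[0,0,2],"twist":0,"fingers":1}
    - {"translation":[0,0,3],"twist":0,"fingers":1}
    - {"translation":[0,0,3.5],"twist":0,"fingers":1}
    - {"translation":[0,0,3.5],"twist":0,"fingers":1}
    - {"translation":[0,0,3.5],"twist":0,"fingers":1}
    - {"translation":[0,0,3.5],"twist":0,"fingers":1}
    - {"translation":[0,0,3.5],"twist":0,"fingers":1}
    - {"translation":[0,0,3.5],"twist":0,"fingers":1}
    - {"translation":[0,0,3.5],"twist":0,"fingers":1}

```text
time: 2.65
position: [0.498, 0.1334, 0.1458]
ee_rot: [0.0, 0.023, 1.0, 0.0]
force: [0.4, 0.5, 0.4]
opening: 0.0
gripper_force: 0.0
```

```bash
python3 -c "
from h import go
go('a',.1305)"
```

```text
shift cm [-0.02 -0.34  1.53] twist -0.0 pos [0.498  0.1334 0.1458] F [0.43 0.5  0.37] open 0.00015252045849000506 tilt [ 9.e-04  1.e-04 -1.e+00] t 2.65
```

>>> step_arm:
  steps:
    - {"translation":[0,-0.3,0.3],"twist":0,"fingers":1}
    - {"translation":[0,-0.3,0.6],"twist":0,"fingers":1}
    - {"translation":[0,-0.3,0.9],"twist":0,"fingers":1}
    - {"translation":[0,-0.3,1.2],"twist":0,"fingers":1}
    - {"translation":[0,-0.3,1.4],"twist":0,"fingers":1}
    - {"translation":[0,-0.3,1.5],"twist":0,"fingers":1}
    - {"translation":[0,-0.3,1.55],"twist":0,"fingers":1}
    - {"translation":[0,-0.3,1.6],"twist":0,"fingers":1}
    - {"translation":[0,-0.3,1.6],"twist":0,"fingers":1}
    - {"translation":[0,-0.3,1.6],"twist":0,"fingers":1}

```text
time: 3.48
position: [0.4971, 0.1303, 0.1305]
ee_rot: [-0.0, 0.023, 1.0, -0.0]
force: [-4.9, -1.2, 9.8]
opening: -0.001
gripper_force: 4.8
```

>>> step_arm:
  steps:
    - {"translation":[0,0,0.03],"twist":0,"fingers":1}
    - {"translation":[0,0,0.06],"twist":0,"fingers":1}
    - {"translation":[0,0,0.08],"twist":0,"fingers":1}
    - {"translation":[0,0,0.08],"twist":0,"fingers":1}
    - {"translation":[0,0,0.08],"twist":0,"fingers":1}
    - {"translation":[0,0,0.08],"twist":0,"fingers":1}
    - {"translation":[0,0,0.08],"twist":0,"fingers":1}
    - {"translation":[0,0,0.08],"twist":0,"fingers":1}
    - {"translation":[0,0,0.08],"twist":0,"fingers":1}
    - {"translation":[0,0,0.08],"twist":0,"fingers":1}

```text
time: 4.32
position: [0.4972, 0.1303, 0.1305]
ee_rot: [-0.0, 0.023, 1.0, -0.0]
force: [-5.4, -2.1, 14.2]
opening: 0.004
gripper_force: 7.2
```

Plate a is rigid: it took 14 N with no give, and the tip stood at 0.1085, which is its face height. Next is b.

>>> step_arm:
  steps:
    - {"translation":[0,0,-1],"twist":0,"fingers":1}
    - {"translation":[0,0,-2],"twist":0,"fingers":1}
    - {"translation":[0,-2,-2],"twist":0,"fingers":1}
    - {"translation":[0,-5,-2],"twist":0,"fingers":1}
    - {"translation":[0,-8,-2],"twist":0,"fingers":1}
    - {"translation":[0,-10,-2],"twist":0,"fingers":1}
    - {"translation":[0,-11,-2],"twist":0,"fingers":1}
    - {"translation":[0,-11,-1.5],"twist":0,"fingers":1}
    - {"translation":[0,-11,-1],"twist":0,"fingers":1}
    - {"translation":[0,-11,-1],"twist":0,"fingers":1}

```text
time: 5.15
position: [0.4916, 0.0214, 0.1373]
ee_rot: [-0.001, 0.023, 1.0, 0.0]
force: [-0.7, -0.5, -0.6]
opening: -0.002
gripper_force: 0.0
```

```bash
python3 -c "
from h import go
go('b',.1305)"
```

```text
shift cm [-0.1  -0.08  0.68] twist 0.0 pos [0.4916 0.0214 0.1373] F [-0.72 -0.46 -0.62] open -0.0024595682891946297 tilt [-2.1e-03  8.0e-04 -1.0e+00] t 5.15
```

>>> step_arm:
  steps:
    - {"translation":[0,0,0],"twist":0,"fingers":1}
    - {"translation":[0,0,0.2],"twist":0,"fingers":1}
    - {"translation":[0,0,0.4],"twist":0,"fingers":1}
    - {"translation":[0,0,0.6],"twist":0,"fingers":1}
    - {"translation":[0,0,0.8],"twist":0,"fingers":1}
    - {"translation":[0,0,0.9],"twist":0,"fingers":1}
    - {"translation":[0,0,1.0],"twist":0,"fingers":1}
    - {"translation":[0,0,1.0],"twist":0,"fingers":1}
    - {"translation":[0,0,1.0],"twist":0,"fingers":1}
    - {"translation":[0,0,1.0],"twist":0,"fingers":1}

```text
time: 5.98
position: [0.4925, 0.0208, 0.1305]
ee_rot: [0.0, 0.023, 1.0, 0.0]
force: [-4.7, 0.9, 15.2]
opening: 0.0
gripper_force: 6.9
```

Plate b is rigid too (15 N, same height). Next is d.

>>> step_arm:
  steps:
    - {"translation":[0,0,-1],"twist":0,"fingers":1}
    - {"translation":[0,0,-2],"twist":0,"fingers":1}
    - {"translation":[-2,0,-2],"twist":0,"fingers":1}
    - {"translation":[-5,0,-2],"twist":0,"fingers":1}
    - {"translation":[-8,0,-2],"twist":0,"fingers":1}
    - {"translation":[-10,0,-2],"twist":0,"fingers":1}
    - {"translation":[-11,0,-2],"twist":0,"fingers":1}
    - {"translation":[-11,0,-1.5],"twist":0,"fingers":1}
    - {"translation":[-11,0,-1],"twist":0,"fingers":1}
    - {"translation":[-11,0,-1],"twist":0,"fingers":1}

```text
time: 6.82
position: [0.5996, 0.0157, 0.1367]
ee_rot: [-0.002, 0.023, 1.0, 0.0]
force: [-0.4, 0.4, 0.7]
opening: 0.003
gripper_force: 0.0
```

```bash
python3 -c "
from h import go
go('d',.1305)"
```

```text
shift cm [-0.24 -0.01  0.62] twist -0.0 pos [0.5996 0.0157 0.1367] F [-0.4   0.44  0.71] open 0.002617894487892762 tilt [-4.6e-03  3.0e-04 -1.0e+00] t 6.8167
```

>>> step_arm:
  steps:
    - {"translation":[0,0,0],"twist":0,"fingers":1}
    - {"translation":[0,0,0.2],"twist":0,"fingers":1}
    - {"translation":[0,0,0.4],"twist":0,"fingers":1}
    - {"translation":[0,0,0.6],"twist":0,"fingers":1}
    - {"translation":[0,0,0.8],"twist":0,"fingers":1}
    - {"translation":[0,0,0.9],"twist":0,"fingers":1}
    - {"translation":[0,0,1.0],"twist":0,"fingers":1}
    - {"translation":[0,0,1.0],"twist":0,"fingers":1}
    - {"translation":[0,0,1.0],"twist":0,"fingers":1}
    - {"translation":[0,0,1.0],"twist":0,"fingers":1}

```text
time: 7.65
position: [0.6021, 0.0155, 0.1305]
ee_rot: [0.0, 0.023, 1.0, -0.0]
force: [-5.3, 0.1, 10.5]
opening: 0.001
gripper_force: 5.4
```

Plate d doesn't give either (10.5 N at the same height), which leaves c.

>>> step_arm:
  steps:
    - {"translation":[0,0,-1],"twist":0,"fingers":1}
    - {"translation":[0,0,-2],"twist":0,"fingers":1}
    - {"translation":[0,2,-2],"twist":0,"fingers":1}
    - {"translation":[0,5,-2],"twist":0,"fingers":1}
    - {"translation":[0,8,-2],"twist":0,"fingers":1}
    - {"translation":[0,10,-2],"twist":0,"fingers":1}
    - {"translation":[0,11,-2],"twist":0,"fingers":1}
    - {"translation":[0,11,-1.5],"twist":0,"fingers":1}
    - {"translation":[0,11,-1],"twist":0,"fingers":1}
    - {"translation":[0,11,-1],"twist":0,"fingers":1}

```text
time: 8.48
position: [0.6064, 0.1243, 0.137]
ee_rot: [-0.001, 0.023, 1.0, -0.0]
force: [0.6, 0.1, 0.4]
opening: 0.0
gripper_force: 0.0
```

>>> step_arm:
  steps:
    - {"translation":[0,0,0],"twist":0,"fingers":1}
    - {"translation":[0,0,0.2],"twist":0,"fingers":1}
    - {"translation":[0,0,0.4],"twist":0,"fingers":1}
    - {"translation":[0,0,0.6],"twist":0,"fingers":1}
    - {"translation":[0,0,0.8],"twist":0,"fingers":1}
    - {"translation":[0,0,0.9],"twist":0,"fingers":1}
    - {"translation":[0,0,1.0],"twist":0,"fingers":1}
    - {"translation":[0,0,1.0],"twist":0,"fingers":1}
    - {"translation":[0,0,1.0],"twist":0,"fingers":1}
    - {"translation":[0,0,1.0],"twist":0,"fingers":1}

```text
time: 9.32
position: [0.6075, 0.1251, 0.1288]
ee_rot: [0.0, 0.023, 1.0, -0.0]
force: [-1.3, -2.2, 2.9]
opening: -0.002
gripper_force: 1.7
```

```bash
python3 -c "
from h import go
go('c',.1235)"
```

```text
shift cm [0.05 0.04 0.53] twist -0.0 pos [0.6075 0.1251 0.1288] F [-1.28 -2.19  2.94] open -0.0024743784275577233 tilt [ 5.e-04 -8.e-04 -1.e+00] t 9.3167
```

Plate c gives: it sank 1.7 mm at only 3 N. I'll press it fully home.

>>> step_arm:
  steps:
    - {"translation":[0,0,0.1],"twist":0,"fingers":1}
    - {"translation":[0,0,0.2],"twist":0,"fingers":1}
    - {"translation":[0,0,0.3],"twist":0,"fingers":1}
    - {"translation":[0,0,0.4],"twist":0,"fingers":1}
    - {"translation":[0,0,0.5],"twist":0,"fingers":1}
    - {"translation":[0,0,0.6],"twist":0,"fingers":1}
    - {"translation":[0,0,0.65],"twist":0,"fingers":1}
    - {"translation":[0,0,0.7],"twist":0,"fingers":1}
    - {"translation":[0,0,0.7],"twist":0,"fingers":1}
    - {"translation":[0,0,0.7],"twist":0,"fingers":1}

```text
time: 10.15
position: [0.6076, 0.1251, 0.1235]
ee_rot: [0.0, 0.023, 1.0, -0.0]
force: [-3.8, -3.6, 12.3]
opening: 0.002
gripper_force: 6.7
```

>>> step_arm:
  steps:
    - {"translation":[0,0,0.05],"twist":0,"fingers":1}
    - {"translation":[0,0,0.1],"twist":0,"fingers":1}
    - {"translation":[0,0,0.1],"twist":0,"fingers":1}
    - {"translation":[0,0,0.1],"twist":0,"fingers":1}
    - {"translation":[0,0,0.1],"twist":0,"fingers":1}
    - {"translation":[0,0,0.1],"twist":0,"fingers":1}
    - {"translation":[0,0,0.1],"twist":0,"fingers":1}
    - {"translation":[0,0,0.1],"twist":0,"fingers":1}
    - {"translation":[0,0,0.1],"twist":0,"fingers":1}
    - {"translation":[0,0,0.1],"twist":0,"fingers":1}

```text
time: 10.98
position: [0.6076, 0.1251, 0.1234]
ee_rot: [0.001, 0.023, 1.0, -0.0]
force: [-6.2, -3.5, 17.9]
opening: 0.003
gripper_force: 9.0
```

>>> step_arm:
  steps:
    - {"translation":[0,0,-0.5],"twist":0,"fingers":1}
    - {"translation":[0,0,-1.5],"twist":0,"fingers":1}
    - {"translation":[0,0,-3],"twist":0,"fingers":1}
    - {"translation":[0,0,-5],"twist":0,"fingers":1}
    - {"translation":[0,0,-7],"twist":0,"fingers":1}
    - {"translation":[0,0,-9],"twist":0,"fingers":1}
    - {"translation":[0,0,-11],"twist":0,"fingers":1}
    - {"translation":[0,0,-12],"twist":0,"fingers":1}
    - {"translation":[0,0,-12],"twist":0,"fingers":1}
    - {"translation":[0,0,-12],"twist":0,"fingers":1}

```text
time: 11.82
position: [0.6075, 0.1257, 0.2403]
ee_rot: [0.0, 0.023, 1.0, 0.0]
force: [0.8, -0.2, -0.2]
opening: -0.002
gripper_force: 0.0
```

```bash
python3 - <<'E'
from h import *
from rig import vision
go('c',.2)
w=[vision.snapshot(n)["color"] for n in("scene","wrist")]
cv2.imwrite("pics/e.png",cv2.resize(np.hstack(w),(800,300)))
E
```

```text
shift cm [ 0.05 -0.03  4.03] twist -0.0 pos [0.6075 0.1257 0.2403] F [ 0.81 -0.23 -0.17] open -0.0018759037619289556 tilt [ 3.e-04  6.e-04 -1.e+00] t 11.8167
```

View pics/e.png

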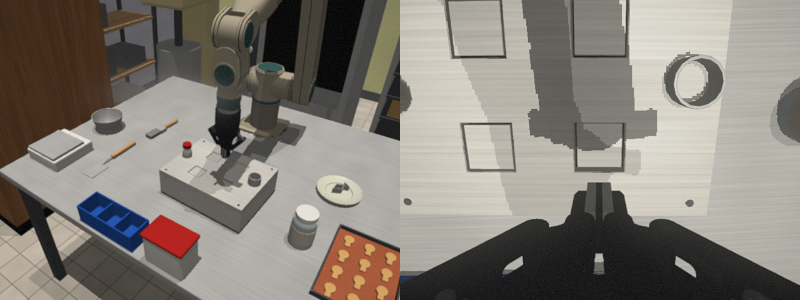

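The ring and jar are still standing in place. The drawer front isn't visible in these views, so I'll check it from the top camera.

```bash
python3 - <<'E'
from h import *
from rig import vision
import pickle
b=pickle.load(open("s0.pkl","rb"))["top"]["color"];c=vision.snapshot("top")["color"]
cv2.imwrite("pics/f.png",cv2.resize(np.hstack([x[150:300,180:360] for x in(b,c)]),None,fx=2.2,fy=2.2))
E
```

```text
(no output)
```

View pics/f.png

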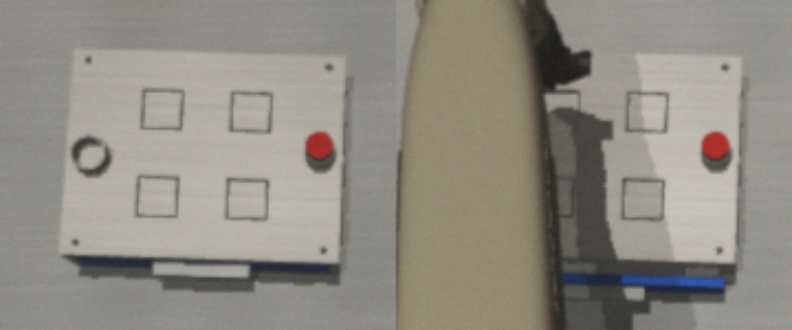

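The blue drawer front now stands out at the box's near edge, the jar hasn't moved, and the arm is clear of everything.

```bash
python3 -c "
from rig import env
print(env.close_job())"
```

```text
the job is handed in; nothing more can be done
None
```

The release button was plate c (far left); I pressed it fully home, the drawer sprang out, the ring and jar stayed where they stood, and I handed the job in at about 12 s.

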